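# Stow the setting tools under the drop-front cover

## Robot

A 6-joint arm with a two-finger parallel gripper is mounted at the origin on the work surface; the furniture and walls round the work are solid. World frame = base frame: x ahead of the robot, y to its left, z up, the work surface at z = 0. Lengths are in mm, angles in rad, forces in N, time in s.
With the tool pointing down it reaches from about 400 to 925 mm from the base axis. Payload 12.5 kg.
Tool frame: the origin (TCP) lies between the finger pads; the fingertips stand 25 mm ahead of it and the grasp point (between the pads) lies 6 mm ahead of it; z points along the fingers, y is the line along which they close (so a half turn about z gives the same grasp; the last joint's range is limited). The gripper opens to 95 mm and grips with 3 to 60 N. Pads are 20 mm wide; open, the fingers measure 119 mm over their backs; the gripper's body (75 mm by 180 mm) begins 59 mm behind the grasp point.
Start: joints at [-1.393, 0.491, 1.559, -0, 1.092, -0.106], TCP at [175.026, -600.008, 239.661] pointing down, gripper open.
Joint ranges: [-3.1, 3.1], [-0.84, 2.19], [0.05, 2.79], [-1.13, 4.28], [0.06, 2.93], [-2.69, 2.69]. Speed limits (rad/s): [2.22, 2.22, 2.79, 3.14, 3.14, 3.14].

## Interface

Orientations are given as [roll, pitch, yaw] about the fixed x, y, z axes, in that order (R = Rz(yaw) Ry(pitch) Rx(roll)).
In Python, from cell import state, read_camera, job_done, cut_out gives the robot as it stands. The module is installed in compiled form; this text tells all that it offers.
- The arm moves only by the tool jog_arm, never from a script. Its argument "motion" is a list of rows, each a list of 2 entries, a list of its own where there are three numbers: the shift along the tool's x, y, z in mm, then the turn about the tool's z in rad. A call has 1 to 5 rows; each row is the pose to reach, as a shift and turn from the pose commanded when the call began, along the tool's axes at that moment; what a row does not reach only later rows make up. A row lasts 1/10 s, in which the tool goes at most 50 mm and 8.59 degrees, less where a joint would pass 70% of its speed; a pose out of reach is approached as far as the arm can. A call with a gripper value outside its range is refused whole. "grip" is the closure, from 0 (fully open) to 1 (shut), set as the call begins (left out, the last holds). The fingers move at their own pace and stop on an object; the grip force is fixed at half the most. Time passes only in rows, so rows that repeat a pose let the fingers close. It gives the time, the measured TCP pose, the force, the opening and the grip force at its end, in the units of the state.
- state(): the state, without advancing time (a new reading comes with each control period).
- read_camera(name): name is "side" or "top"; returns a dict with "img" (400x640x3 uint8, blue, green, red), "vertical_fov" (degrees; the focal length in pixels is half the picture's height over the tangent of half this angle, whatever the lens; pixels are square), "cx", "cy" (the principal point, pixels), "extrinsics" (4x4, takes a point from camera to world coordinates). Camera axes: x right, y up, looking along -z (the intrinsics and any distortion apply to the point x, -y, -z); pixel columns grow to the right and rows downward; lengths in mm; the calibration is good to about 2 mm. A picture is of the moment at which its call begins. There is no depth.
- job_done(): hands the job in; it is judged then, once.
Trained networks look in a picture, given as the dict that the camera call returned (one of the last four; its "shot" number tells which), for a name from the list of things; names that differ only in an ending like _2 or _b are one class to them, and where a whole thing is asked for, a point or a joint stands for the part that bears it (a point fixed in the world has none). Each returns a list of dicts, best first, with "p" (0 to 1); they miss things now and then, are a little off and sometimes report something else, mostly with a low value. They report only what shows in the picture. A call takes as long as a camera call.
- cut_out(name, picture): "region" (400x640 bool, what is visible of it) and "box" ([left, top, right, bottom] in pixels, round what is visible of it).
The state is a dict: "t": time; "joints": joint angles; "qvel": joint speeds; "tau": joint torques, N m; "eef_pos": TCP position; "tcp_rot": TCP orientation; "ft_force": force on the tool from outside, world axes, zero at the start; "moment": the same for the moment, N m; "opening": opening from 0.0 (shut) to 1.0 (fully open); "grip_force": force on a finger pad.
Only numpy, scipy, OpenCV 4.12 (cv2) and the standard library are available. Lean on these libraries where they do the work, as an engineer would, in place of code of your own. Each camera call takes 0.05 s, during which the arm holds its last target. There are 200 camera calls.

## Task

Clear the saw table for work: pull the green cover of the plywood tool tray over and down until it is fully open, put the tape measure (standing upright, as it stands now) and the big steel nut inside on the tray's floor, then push the cover back up and over until it is fully shut. Leave the red screwdriver where it lies.

Things in the scene. Friction and masses are not known exactly. Their poses are not given: they have to be found in the camera images.
- toolbox: Shallow plywood tray fixed to the bench, 110 (its x) x 170 (y) x 30 mm high, closed by the green cover. Origin: centre of its underside. x points to the back wall, so the hinged front looks along -x, roughly to the robot; z up. Floor's upper face 12 mm above the origin; back and side walls 8 mm thick, tops at z = 30 mm; no front wall. Inside: x -55 to 47 mm, y -77 to 77 mm.
- cover (a joint): Green sheet-metal cover, a hood 170 mm wide, 112 deep, 73 high, 4 mm thick (front, top, two cheeks, rear flap), hinged along the tray's lower front edge. 0 = shut, cheeks on the tray's walls, top 85 mm above the bench; 1.35 rad = fully open, at its stop: front nearly flat before the tray, top nearly upright. Stiff hinge (0.26 N m friction): stays where let go. May start up to 0.3 rad ajar.
- cover_knob (a point): Centre of the cover's black barrel knob: cylinder 22 mm in diameter, 32 mm long, axis along the tray's y (pinch its flat ends; it can turn in the fingers). Mid-width on the cover's top, near its free edge, 26 mm off the sheet on a 10 mm stem. Shut, it stands on top, 111 mm above the bench; open, on the robot's side of the upright sheet (which ends 140 mm above the bench), 128 mm above the bench.
- cover_hinge (a point): Middle of the cover's hinge axis (parallel to the tray's y), 57 mm before the tray's centre, 12 mm above the bench. Knob at cover angle q, from this point in the tray's directions: x = 0.097 cos q - 0.099 sin q, z = 0.097 sin q + 0.099 cos q (m): it first rises, then goes over to the front and down.
- tape_measure: Yellow and black tape measure standing upright, 36 mm thick (its x), 79 mm long (its y), 64 mm high, about 0.26 kg. Origin: centre of its underside. The case spans y from -28 to 40 mm; the small hook end sticks out low at -y. Grip it across its x axis.
- nut: Big steel hexagon nut lying flat, 16 mm high, 30 mm across flats (along its x, so grip it across x) and 34 mm across corners (its y), about 0.05 kg. Origin: centre of its underside.
- red_screwdriver: Screwdriver with a red handle, 198 x 30 x 26 mm, lying along its y axis; a bystander, not to be moved. Origin: middle of its length, at the bottom.

How it is judged (in metres and radians):
On the way, in this order (a step that is already met when the one before it is completed fails the run):
1. the cover is pulled fully open (over 1.25 rad) while both things are still outside the tray (value of joint cover above 1.25 rad and horizontal distance between each of tape_measure, nut and toolbox above 0.12 m), for 0.2 s.
2. both things rest on the tray's floor, let go, with the cover still open (over 1.1 rad) (value of joint cover above 1.1 rad and x of tape_measure in the frame of toolbox between -0.05 and 0.045 m and y of tape_measure in the frame of toolbox between -0.07 and 0.07 m and z of tape_measure in the frame of toolbox between 0.005 and 0.02 m and linear speed of each of tape_measure, nut below 0.03 m/s and contact force between the fingers and tape_measure below 0.05 N and x of nut in the frame of toolbox between -0.05 and 0.045 m and y of nut in the frame of toolbox between -0.07 and 0.07 m and z of nut in the frame of toolbox between 0.005 and 0.03 m and contact force between the fingers and nut below 0.05 N and angle between tape_measure's own z axis and vertical below 0.3 rad), for 0.2 s.
At the end, for the whole second after the job is handed in: Cover shut (under 0.06 rad) and still. In the tray, on its floor, released and at rest: the tape measure, upright within 0.3 rad and under 8 mm off the floor, and the nut, its origin under 18 mm above the floor (value of joint cover below 0.06 rad and velocity of joint cover between -0.05 and 0.05 rad/s and x of tape_measure in the frame of toolbox between -0.05 and 0.045 m and y of tape_measure in the frame of toolbox between -0.07 and 0.07 m and z of tape_measure in the frame of toolbox between 0.005 and 0.02 m and linear speed of each of tape_measure, nut below 0.03 m/s and contact force between the fingers and tape_measure below 0.05 N and x of nut in the frame of toolbox between -0.05 and 0.045 m and y of nut in the frame of toolbox between -0.07 and 0.07 m and z of nut in the frame of toolbox between 0.005 and 0.03 m and contact force between the fingers and nut below 0.05 N and angle between tape_measure's own z axis and vertical below 0.3 rad); the robot touches nothing.
It fails at once if the red screwdriver is moved by more than 30 mm (distance of red_screwdriver from where it was at the start of the episode above 0.03 m).
It also fails if it takes over 64 s, if anything falls off the work surface, if the arm or the gripper's body presses on something with over 40 N, if the wrist force passes 120 N, or if a joint passes its speed limit or range.

## Working session

There is one attempt and no reset: what is moved stays moved. The work goes in short steps, Python scripts to look and compute and a tool call to move; the robot and the scene stay as the last step left them, time stands still between calls to the robot, and variables do not carry over. Pictures are saved under pics/ and viewed, at most 10 in all, crops included, and the job is handed in when it is done.

Besides the shell and the picture viewer there is one more tool, called by a JSON object that holds its "api" and its "payload". jog_arm: Moves the arm, as the interface text tells. Its arguments: {"type":"object","properties":{"motion":{"type":"array"},"grip":{"type":"number"}},"required":["motion"]}

```bash
mkdir -p pics; cat > h.py <<'E'
import numpy as np, cv2
from cell import state, read_camera, job_done, cut_out
def K(c):
    f=200/np.tan(np.radians(c["vertical_fov"])/2); return f
def ray(c,u,v):
    f=K(c);E=np.array(c["extrinsics"]);d=E[:3,:3]@np.array([(u-c["cx"])/f,-(v-c["cy"])/f,-1]);return E[:3,3],d
def onz(c,u,v,z):
    o,d=ray(c,u,v);return o+d*(z-o[2])/d[2]
def proj(c,p):
    E=np.array(c["extrinsics"]);q=E[:3,:3].T@(np.asarray(p,float)-E[:3,3]);f=K(c);return np.array([c["cx"]+f*q[0]/-q[2],c["cy"]-f*q[1]/-q[2]])
E
python3 - <<'E'
from h import *
print(state())
for n in("side","top"):
    c=read_camera(n);cv2.imwrite(f"pics/{n}0.png",c["img"]);print(n,{k:v for k,v in c.items() if k!="img"})
    for t in("toolbox","cover","cover_knob","tape_measure","nut","red_screwdriver"):
        for r in cut_out(t,c)[:2]:
            ys,xs=np.nonzero(r["region"]);print(t,r["p"],r["box"],xs.mean().round(1),ys.mean().round(1),cv2.minAreaRect(np.c_[xs,ys].astype(np.float32)))
E
```

```text
{'t': 0.0, 'joints': array([-1.39260227e+00,  4.91619428e-01,  1.55944629e+00,  1.23394067e-05,
        1.09169005e+00, -1.05636602e-01]), 'qvel': array([-9.54360357e-04,  6.24800047e-04, -1.99901932e-03,  1.39520056e-03,
        9.38263665e-04, -4.75314576e-05]), 'tau': array([ 4.65129269e-03, -6.12628698e+01, -2.58183360e+01,  6.94482308e-02,
        4.81971412e-02, -1.26205978e-04]), 'eef_pos': array([ 174.98704177, -599.78549789,  239.02562412]), 'tcp_rot': array([-3.14043718e+00, -1.33521454e-04,  2.83824888e-01]), 'ft_force': array([ 0.26665591, -0.66003731, -0.09849677]), 'moment': array([ 0.0097499 ,  0.00052624, -0.01383841]), 'grip_force': 0.0, 'opening': 1.0018884111959072}
side {'vertical_fov': 44.58774794134412, 'cx': 321.4576240744348, 'cy': 198.60480029307308, 'extrinsics': array([[ 8.74037926e-01, -3.73143038e-01,  3.11162301e-01,
         8.21903260e+02],
       [ 4.85788048e-01,  6.82016627e-01, -5.46683906e-01,
        -6.09683849e+02],
       [-8.22656913e-03,  6.28981394e-01,  7.77376826e-01,
         8.90275153e+02],
       [ 0.00000000e+00,  0.00000000e+00,  0.
[... 1469 characters left out ...]
36621094), (63.33770751953125, 91.2314682006836), 81.38435363769531)
cover 0.96 [279.6, 134.7, 372.8, 207.2] 325.2 169.1 ((325.1100158691406, 169.27001953125), (63.639610290527344, 92.6309814453125), 81.8698959350586)
cover_knob 0.72 [277.1, 136.1, 374.1, 206.3] 325.1 169.3 ((325.3752136230469, 169.21998596191406), (63.67017364501953, 92.06896209716797), 80.90972137451172)
tape_measure 0.63 [392.6, 228.5, 421.4, 266.2] 404.2 247.7 ((404.1000061035156, 246.29998779296875), (42.374515533447266, 20.871030807495117), 71.56504821777344)
red_screwdriver 0.58 [220.5, 153.7, 236.3, 250.0] 226.9 214.2 ((225.49180603027344, 200.40985107421875), (97.0543212890625, 15.02893352508545), 84.80557250976562)
```

```bash
python3 - <<'E'
import cv2
a=cv2.imread("pics/side0.png")[130:330,190:410];b=cv2.imread("pics/top0.png")[120:320,210:430]
i=cv2.hconcat([cv2.resize(a,(396*1,360)),cv2.resize(b,(396,360))])
cv2.imwrite("pics/both.png",i)
E
```

```text
(no output)
```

View pics/both.png

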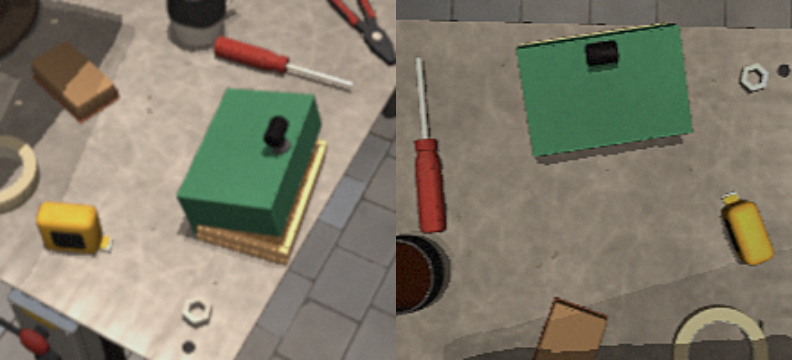

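View pics/top0.png

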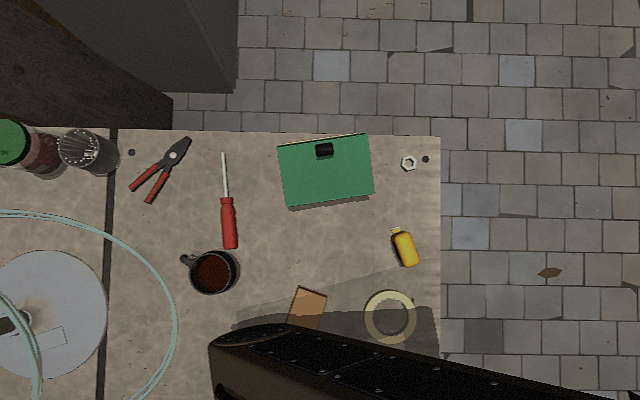

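The views show the cover closed or slightly ajar, with its knob at about (323,149) in the top view. The nut is at (409,163), and the tape is at (405,247) with its hook toward the tray. Next I fit the models to the silhouettes.

```bash
cat > fit.py <<'E'
from h import *
from scipy.optimize import minimize
S=4
def raster(c,hulls):
    m=np.zeros((400*S,640*S),np.uint8)
    for P in hulls:
        q=np.array([proj(c,p) for p in P]);h=cv2.convexHull(((q+.5)*S).astype(np.float32)).astype(np.int32)
        cv2.fillConvexPoly(m,h,1)
    return cv2.resize(m.astype(np.float32),(640,400),interpolation=cv2.INTER_AREA)
def pose(x,y,a):
    R=np.array([[np.cos(a),-np.sin(a),0],[np.sin(a),np.cos(a),0],[0,0,1]]);return lambda P:np.asarray(P)@R.T+[x,y,0]
def box(x0,x1,y0,y1,z0,z1): return np.array([[x,y,z] for x in(x0,x1) for y in(y0,y1) for z in(z0,z1)],float)
def cyl(y0,y1,r,cx,cz): return np.array([[cx+r*np.cos(t),y,cz+r*np.sin(t)] for y in(y0,y1) for t in np.linspace(0,6.28,24)])
def coverpts(p):
    q=p[3];g=pose(*p[:3])
    def f(P):
        P=np.asarray(P);X,Y,Z=P.T
        return g(np.c_[X*np.cos(q)-Z*np.sin(q)-57,Y,X*np.sin(q)+Z*np.cos(q)+12])
    return f
def coverhull(p):
    f=coverpts(p);return [f(box(0,112,-85,85,0,73)),f(cyl(-16,16,11,97,99)),f(cyl(-5,5,5,97,80))]
def tapehull(p): return [pose(*p[:3])(box(-18,18,-28,40,0,64))]
def nuthull(p): 
    t=np.arange(6)*np.pi/3+np.pi/2
    return [pose(*p[:3])([[17.3*np.cos(a),17.3*np.sin(a),z] for a in t for z in(0,16)])]
def fit(hull,p0,step,data):
    def cost(p): return sum(np.abs(raster(c,hull(p))-m).sum()/m.sum() for c,m in data)
    sim=np.vstack([p0]+[np.array(p0)+np.eye(len(p0))[i]*step[i] for i in range(len(p0))])
    r=minimize(cost,p0,method="Nelder-Mead",options=dict(initial_simplex=sim,maxiter=300,xatol=.01,fatol=1e-5));return r.x,r.fun
def hsvmask(c,lo,hi,b):
    m=cv2.inRange(cv2.cvtColor(c["img"],cv2.COLOR_BGR2HSV),lo,hi)>0
    k=np.zeros_like(m);k[int(b[1])-8:int(b[3])+8,int(b[0])-8:int(b[2])+8]=1;return m&k
E
python3 - <<'E'
from fit import *
C={n:read_camera(n) for n in("side","top")}
B={n:{t:cut_out(t,C[n]) for t in("cover","tape_measure","nut","red_screwdriver")} for n in C}
gd=[];td=[];nd=[];vis=[]
for n,c in C.items():
    b=B[n]["cover"][0]["box"];g=hsvmask(c,(55,70,20),(95,255,255),b)
    reg=B[n]["cover"][0]["region"];print("iou",(g&reg).sum()/(g|reg).sum())
    dark=(cv2.cvtColor(c["img"],cv2.COLOR_BGR2GRAY)<45)&cv2.dilate(reg.astype(np.uint8),np.ones((3,3))).astype(bool)
    # knob blob: dark surrounded in the upper cover zone
    nl,L,st,ce=cv2.connectedComponentsWithStats(dark.astype(np.uint8));print(n,[(st[i].tolist(),ce[i].round(1).tolist()) for i in range(1,nl) if st[i,4]>20])
    gd.append((c,g|reg&dark if 0 else reg|g))
    t=B[n]["tape_measure"]; td.append((c,t[0]["region"]))
    if B[n]["nut"]: nd.append((c,B[n]["nut"][0]["region"]))
gd=[(c,m.astype(np.float32)) for c,m in gd];td=[(c,m.astype(np.float32)) for c,m in td];nd=[(c,m.astype(np.float32)) for c,m in nd]
p=onz(C["top"],325,169,80);print(p)
x,f=fit(coverhull,[p[0],p[1],.14,.1],[15,15,.1,.1],gd);print("cover",x,f)
print("knob",coverpts(x)([[97,0,99]]),[proj(c,coverpts(x)([[97,0,99]])[0]) for c in C.values()])
p=onz(C["top"],405,247,50)
for a in(3.14+.25,):
    y,f2=fit(tapehull,[p[0],p[1],a],[10,10,.15],td);print("tape",y,f2)
p=onz(C["top"],409,163,8)
for a in(0,.5): z,f3=fit(nuthull,[p[0],p[1],a],[5,5,.2],nd);print("nut",p,z,f3,len(nd))
im=[]
for n,c in C.items():
    i=cv2.resize(c["img"],None,fx=4,fy=4)
    for H,P in((coverhull,x),(tapehull,y),(nuthull,z)):
        for h in H(P): cv2.polylines(i,[cv2.convexHull(((np.array([proj(c,q) for q in h])+.5)*4).astype(np.int32))],1,(255,0,255),1)
    x0,y0=(200,165) if n=="side" else (270,125)
    im.append(cv2.resize(i[y0*4:y0*4+640,x0*4:x0*4+720],(400,356)))
cv2.imwrite("pics/fit.png",cv2.hconcat(im))
E
```

```text
iou 0.9121961441743504
side [([337, 195, 13, 21, 177], [343.1, 204.1]), ([291, 241, 34, 17, 127], [304.6, 249.9]), ([305, 245, 11, 6, 23], [309.8, 246.9]), ([325, 247, 19, 13, 95], [334.4, 253.9])]
iou 0.9340402588066139
top [([278, 133, 87, 14, 106], [320.7, 139.6]), ([315, 142, 19, 16, 222], [324.0, 149.3])]
[531.70633108 -67.57797835  80.        ]
cover [ 5.36181041e+02 -6.64711402e+01  1.78974116e-01  9.01562122e-02] 0.1456640213727951
knob [[566.38345523 -61.00722527 119.33123982]] [array([346.15159729, 206.25855745]), array([322.46492313, 147.01490475])]
tape [ 391.23803729 -224.93239706    2.1370813 ] 0.5623300075531006
nut [ 558.50979618 -243.73437028    8.        ] [ 5.58903937e+02 -2.42730098e+02  2.33946202e-01] 1.125869631767273 2
nut [ 558.50979618 -243.73437028    8.        ] [ 558.53861072 -242.54289506    0.65571106] 1.1020433902740479 2
```

View pics/fit.png

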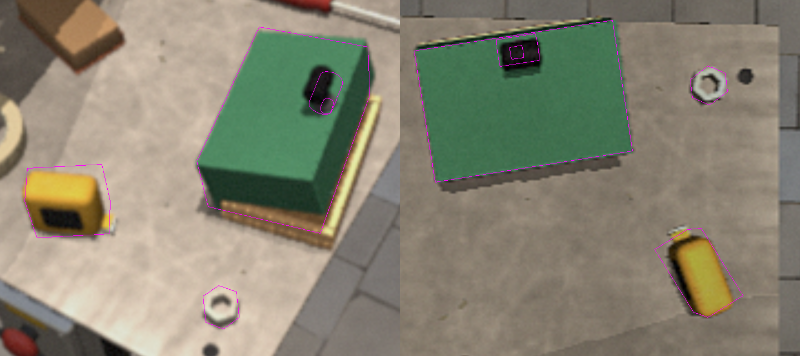

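```bash
cat >> fit.py <<'E'
def biggest(m,hull=True):
    n,L,st,_=cv2.connectedComponentsWithStats(m.astype(np.uint8));m=(L==1+np.argmax(st[1:,4])).astype(np.uint8)
    if hull:
        ct,_=cv2.findContours(m,cv2.RETR_EXTERNAL,cv2.CHAIN_APPROX_NONE);m=np.zeros_like(m);cv2.fillConvexPoly(m,cv2.convexHull(np.vstack(ct)),1)
    return m.astype(np.float32)
def coverbody(p): return coverhull(p)[:1]
E
python3 - <<'E'
from fit import *
C={n:read_camera(n) for n in("side","top")}
W=dict(side=dict(g=(289,178,369,261),t=(208,243,252,271),n=(292,297,310,314)),top=dict(g=(279,134,373,207),t=(393,228,421,267),n=(400,154,418,172)))
gd=[];td=[];nd=[]
for n,c in C.items():
    gm=biggest(hsvmask(c,(55,60,20),(95,255,255),W[n]["g"]));gd.append((c,gm))
    tm=biggest(hsvmask(c,(15,110,60),(35,255,255),W[n]["t"]));td.append((c,tm))
    b=W[n]["n"];hsv=cv2.cvtColor(c["img"],cv2.COLOR_BGR2HSV);w=hsv[b[1]-3:b[3]+3,b[0]-3:b[2]+3]
    k=np.zeros((400,640),bool);k[b[1]:b[3],b[0]:b[2]]=1
    bg=np.median(hsv[...,1][b[1]-15:b[3]+15,b[0]-15:b[2]+15]);bv=np.median(hsv[...,2][b[1]-15:b[3]+15,b[0]-15:b[2]+15]);print(n,"bg S,V",bg,bv)
    nm=biggest((k&(hsv[...,1]<bg*.55)));print("area",gm.sum(),tm.sum(),nm.sum());nd.append((c,nm))
for tag,sel in(("both",[0,1]),("side",[0]),("top",[1])):
    x,f=fit(coverbody,[536,-66,.17,.09],[8,8,.05,.1],[gd[i] for i in sel]);print(tag,x.round(3),round(f,4),"knob",coverpts(x)([[97,0,99]])[0].round(1),[proj(c,coverpts(x)([[97,0,99]])[0]).round(1).tolist() for c in C.values()])
    y,f2=fit(tapehull,[412,-235,1.88],[8,8,.1],[td[i] for i in sel]);print(" tape",y.round(3),round(f2,4))
    for a in(0,.5): z,f3=fit(nuthull,[558,-243,a],[5,5,.2],[nd[i] for i in sel]);print(" nut",z.round(3),round(f3,4))
    if tag=="both": X,Y,Z=x,y,z
# ray intersection for knob
P=[ray(C["side"],343.1,204.1),ray(C["top"],324.0,149.3)]
def tri(P):
    A=0;b=0
    for o,d in P: d=d/np.linalg.norm(d);M=np.eye(3)-np.outer(d,d);A=A+M;b=b+M@o
    s=np.linalg.solve(A,b);return s,[np.linalg.norm((np.eye(3)-np.outer(d,d)/(d@d))@(s-o)) for o,d in P]
print("knob tri",tri(P))
im=[]
for n,c in C.items():
    i=cv2.resize(c["img"],None,fx=4,fy=4)
    for H,P in((coverhull,X),(tapehull,Y),(nuthull,Z)):
        for h in H(P): cv2.polylines(i,[cv2.convexHull(((np.array([proj(c,q) for q in h])+.5)*4).astype(np.int32))],1,(255,0,255),1)
    x0,y0=(200,165) if n=="side" else (270,125)
    im.append(cv2.resize(i[y0*4:y0*4+640,x0*4:x0*4+720],(400,356)))
cv2.imwrite("pics/fit2.png",cv2.hconcat(im))
E
```

```text
side bg S,V 44.0 210.0
area 4816.0 966.0 3.0
top bg S,V 47.0 140.5
area 5706.0 625.0 173.0
both [ 5.38569e+02 -6.65390e+01  1.83000e-01  1.23000e-01] 0.1329 knob [565.3 -61.6 122.1] [[345.6, 205.4], [322.8, 147.3]]
 tape [ 389.667 -228.781    2.024] 0.6589
 nut [ 5.57349e+02 -2.36228e+02 -4.13000e-01] 79.3341
 nut [ 555.314 -239.964    0.662] 79.6405
side [ 5.33489e+02 -6.04380e+01  1.74000e-01  6.40000e-02] 0.0652 knob [566.5 -54.6 117. ] [[347.6, 204.8], [319.0, 147.1]]
 tape [ 392.185 -228.357    1.936] 0.218
 nut [ 5.56511e+02 -2.34135e+02 -4.51000e-01] 78.7292
 nut [ 544.932 -235.156    0.667] 78.1458
top [ 5.38488e+02 -6.72940e+01  1.64000e-01  1.11000e-01] 0.0502 knob [566.5 -62.7 121.2] [[345.9, 206.3], [323.4, 146.8]]
 tape [ 386.927 -226.961    1.96 ] 0.4119
 nut [ 5.60326e+02 -2.43868e+02  1.71000e-01] 0.2518
 nut [ 559.047 -243.532    0.657] 0.2457
knob tri (array([560.86632636, -63.7766557 , 126.07251899]), [np.float64(0.12543933032117213), np.float64(0.12543933032131396)])
```

View pics/fit2.png

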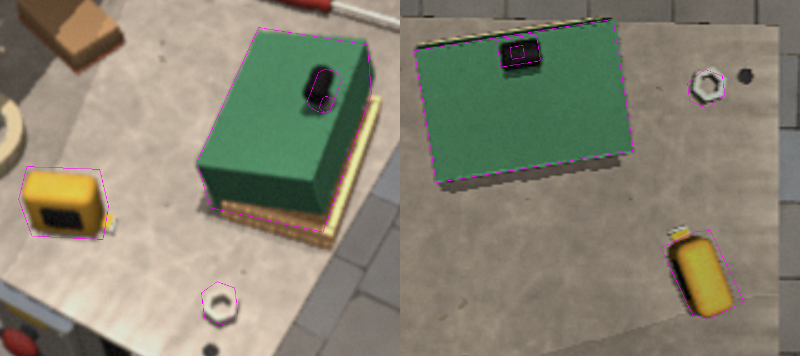

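```bash
python3 - <<'E'
import cv2
s=cv2.imread("pics/side0.png");t=cv2.imread("pics/top0.png")
z=lambda a,x,y,w,h:cv2.resize(a[y:y+h,x:x+w],(380,280),interpolation=cv2.INTER_CUBIC)
cv2.imwrite("pics/z.png",cv2.vconcat([cv2.hconcat([z(s,282,291,38,28),z(t,390,149,38,28)]),cv2.hconcat([z(s,195,233,76,56),z(t,370,222,76,56)])]))
E
```

```text
(no output)
```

View pics/z.png

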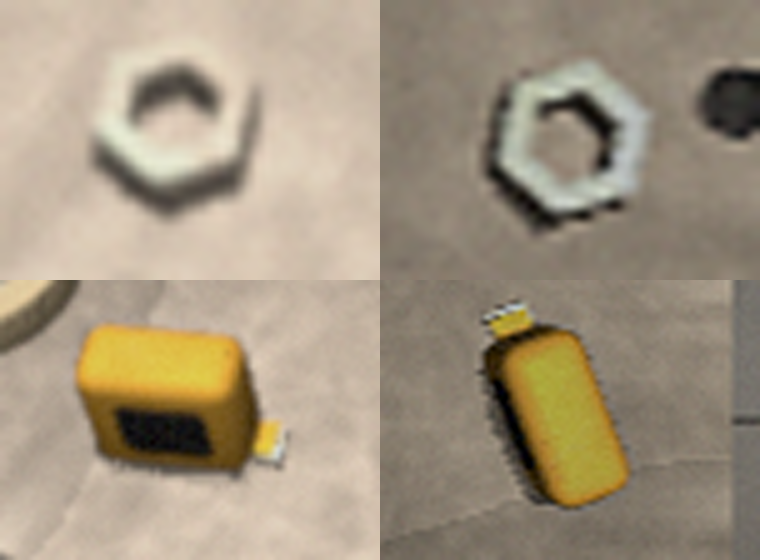

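```bash
cat >> fit.py <<'E'
def tri(P):
    A=0;b=0
    for o,d in P: d=d/np.linalg.norm(d);M=np.eye(3)-np.outer(d,d);A=A+M;b=b+M@o
    s=np.linalg.solve(A,b);return s
def coverhull2(p):
    f=coverpts(p);return [f(np.vstack([box(0,4,-85,85,0,73),box(0,112,-85,85,18,73)]))]
E
python3 - <<'E'
from fit import *
C={n:read_camera(n) for n in("side","top")}
s,t=C["side"],C["top"]
print("tape top tri",tri([ray(s,227.5,247.5),ray(t,406.7,249.1)]),onz(t,406.7,249.1,64),onz(s,227.5,247.5,64))
print("nut top",onz(t,408.8,161.9,16),"side",onz(s,282+17.5-.5,291+11.3-.5,16))
W=dict(side=(289,178,369,261),top=(279,134,373,207))
gd=[(c,biggest(hsvmask(c,(55,60,20),(95,255,255),W[n]))) for n,c in C.items()]
kn=[(343.1,204.1),(324,149.3)]
def cost(p):
    k=coverpts(p)([[97,0,99]])[0]
    return sum(np.abs(raster(c,coverhull2(p))-m).sum()/m.sum() for c,m in gd)+.01*sum(np.sum((proj(c,k)-u)**2) for c,u in zip(C.values(),kn))
p0=np.array([536,-66,.17,.15]);r=minimize(cost,p0,method="Nelder-Mead",options=dict(initial_simplex=np.vstack([p0,p0+np.diag([8,8,.05,.1])])))
x=r.x;print(x,r.fun,coverpts(x)([[97,0,99]]))
im=[]
for n,c in C.items():
    i=cv2.resize(c["img"],None,fx=4,fy=4)
    tr=pose(*x[:3])(box(-55,55,-85,85,0,30))
    for h in coverhull2(x)+[tr]+coverhull(x)[1:2]+tapehull([424,-233,1.89]): cv2.polylines(i,[cv2.convexHull(((np.array([proj(c,q) for q in h])+.5)*4).astype(np.int32))],1,(255,0,255),1)
    x0,y0=(200,165) if n=="side" else (270,125)
    im.append(cv2.resize(i[y0*4:y0*4+640,x0*4:x0*4+720],(400,356)))
cv2.imwrite("pics/fit3.png",cv2.hconcat(im))
E
```

```text
tape top tri [ 382.84141632 -228.73054745   58.69606152] [ 382.27624471 -228.16716606   64.        ] [ 386.41209769 -230.6958184    64.        ]
nut top [ 559.49214523 -241.59046025   16.        ] side [ 560.1546726 -244.5913681   16.       ]
[ 5.43994185e+02 -6.65461618e+01  1.65568130e-01  2.09052954e-01] 0.08264222174841843 [[561.09931019 -63.68793305 128.97531775]]
```

View pics/fit3.png

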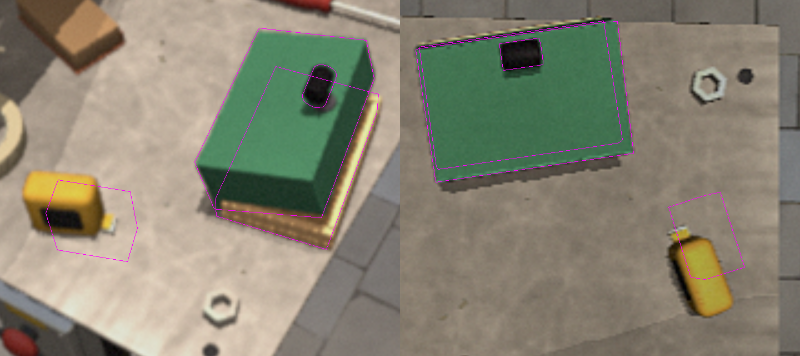

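```bash
cat >> h.py <<'E'
def jog(p,yaw,ref=None,ryaw=None):
    s=state();e=np.array(s["eef_pos"]) if ref is None else np.array(ref);w=s["tcp_rot"][2] if ryaw is None else ryaw
    d=np.array(p,float)-e;c,n=np.cos(w),np.sin(w);t=(w-yaw+np.pi/2)%np.pi-np.pi/2
    return np.round([d[0]*c+d[1]*n,d[0]*n-d[1]*c,-d[2]],1).tolist(),round(t,3)
E
python3 -c "
from h import *
print(jog([561,-64,200],.166))"
```

```text
([520.6, -406.5, 39.7], np.float64(0.118))
```

{"api": "jog_arm", "payload": {"motion": [[[40, -31, 0], 0], [[80, -62, 0], 0], [[119, -93, 0], 0], [[158, -124, 0], 0], [[197, -155, 0], 0]]}}

```text
t: 1.9
eef_pos: [321.1, -394.9, 239.8]
tcp_rot: [3.141, -0.0, 0.283]
ft_force: [1.7, -0.6, 0.2]
opening: 0.998
grip_force: 0.0
```

{"api": "jog_arm", "payload": {"motion": [[[39, -30, 0], 0.02], [[78, -60, 0], 0.04], [[117, -90, 0], 0.06], [[156, -120, 0], 0.09], [[195, -150, 0], 0.118]]}}

```text
t: 2.4
eef_pos: [466.5, -196.2, 239.9]
tcp_rot: [3.141, -0.0, 0.164]
ft_force: [0.1, -0.7, -0.2]
opening: 0.999
grip_force: 0.0
```

```bash
python3 -c "
from h import *
print(state()['eef_pos'],state()['tcp_rot'],state()['t'],jog([561,-64,200],.166))"
```

```text
[ 466.49525703 -196.20724819  239.89559985] [ 3.14111465e+00 -4.59075354e-04  1.64473887e-01] 2.4 ([114.9, -114.9, 39.9], np.float64(-0.002))
```

{"api": "jog_arm", "payload": {"motion": [[[35, -35, 10], 0], [[70, -70, 20], 0], [[95, -95, 35], 0], [[115, -115, 50], 0], [[115, -115, 60], 0]]}}

```text
t: 2.9
eef_pos: [561.2, -63.0, 178.5]
tcp_rot: [-3.141, 0.0, 0.169]
ft_force: [-0.7, 0.3, -0.1]
opening: 0.996
grip_force: 0.0
```

```bash
python3 - <<'E'
from h import *
s=state();print(s['eef_pos'],s['tcp_rot'],jog([561,-64,136],.166))
i=[]
for n,(x,y) in dict(side=(250,110),top=(230,80)).items():
    c=read_camera(n)
    i.append(cv2.resize(c["img"][y:y+180,x:x+180],(390,390)))
cv2.imwrite("pics/a.png",cv2.hconcat(i))
E
```

```text
[561.15717726 -63.04493759 178.49983253] [-3.14125795e+00  1.74859997e-04  1.68987807e-01] ([-0.3, 0.9, 42.5], np.float64(0.003))
```

View pics/a.png

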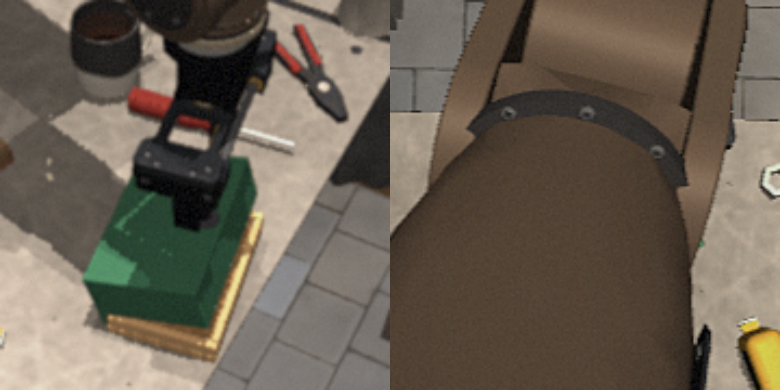

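The fingers straddle the knob, at side-crop (205,210). I'll go down and close.

{"api": "jog_arm", "payload": {"motion": [[[0, 0, 20], 0], [[0, 0, 38], 0], [[0, 0, 42], 0], [[0, 0, 42], 0]]}}

```text
t: 3.4
eef_pos: [559.7, -66.5, 137.9]
tcp_rot: [3.142, 0.0, 0.165]
ft_force: [-0.0, 0.1, 0.3]
opening: 1.0
grip_force: 0.0
```

{"api": "jog_arm", "payload": {"motion": [[[0, 0, 0], 0], [[0, 0, 0], 0], [[0, 0, 0], 0], [[0, 0, 0], 0], [[0, 0, 0], 0]], "grip": 1}}

```text
t: 3.9
eef_pos: [560.1, -65.6, 137.8]
tcp_rot: [3.141, -0.0, 0.166]
ft_force: [0.7, 0.7, 0.4]
opening: 0.637
grip_force: 0.0
```

```bash
cat > arc.py <<'E'
from h import *
import sys
# rows of tool shifts along the knob arc from q0 to q1
def arc(q0,q1,n):
    k=lambda q:np.array([97*np.cos(q)-99*np.sin(q),97*np.sin(q)+99*np.cos(q)])
    return [(np.round(k(q)-k(q0),1)).tolist() for q in np.linspace(q0,q1,n+1)[1:]]
for a,b in((.2,.6),(.6,1.0),(1.0,1.3),(1.3,1.4)): print(a,b,arc(a,b,5))
print(state())
E
python3 arc.py
```

```text
0.2 0.6 [[-9.5, 5.7], [-19.5, 10.5], [-29.8, 14.6], [-40.4, 17.8], [-51.2, 20.2]]
0.6 1.0 [[-11.0, 1.5], [-22.1, 2.1], [-33.1, 1.8], [-44.2, 0.7], [-55.1, -1.4]]
1.0 1.3 [[-8.0, -2.1], [-16.0, -4.7], [-23.7, -7.7], [-31.2, -11.2], [-38.5, -15.2]]
1.3 1.4 [[-2.4, -1.4], [-4.7, -2.9], [-7.1, -4.4], [-9.4, -5.9], [-11.6, -7.5]]
{'t': 3.9, 'joints': array([-2.33670045e-01,  5.29685166e-01,  1.81617990e+00, -1.13177599e-04,
        7.95380914e-01,  1.17134422e+00]), 'qvel': array([ 0.00076308,  0.00448769,  0.00115555,  0.00018132, -0.00112338,
       -0.00197733]), 'tau': array([-3.54113861e-02, -5.78982246e+01, -1.98684794e+01,  4.56621114e-02,
       -5.95893385e-02, -4.99201815e-04]), 'eef_pos': array([560.05541971, -65.58277036, 137.82960994]), 'tcp_rot': array([ 3.14138334e+00, -2.87931251e-04,  1.65861303e-01]), 'ft_force': array([0.70019193, 0.67302936, 0.42068504]), 'moment': array([0.0350305 , 0.00624023, 0.01447743]), 'grip_force': 0.0, 'opening': 0.6371607768544725}
```

{"api": "jog_arm", "payload": {"motion": [[[0, -1, 2], 0], [[0, -1, 2], 0], [[0, -1, 2], 0], [[0, -1, 2], 0], [[0, -1, 2], 0]], "grip": 1}}

```text
t: 4.4
eef_pos: [559.8, -64.5, 135.6]
tcp_rot: [-3.142, 0.0, 0.166]
ft_force: [-0.2, 2.3, -1.1]
opening: 0.335
grip_force: 30.0
```

{"api": "jog_arm", "payload": {"motion": [[[0, 0, 0], 0], [[0, 0, 0], 0]]}}

```text
t: 4.6
eef_pos: [559.8, -64.4, 135.5]
tcp_rot: [-3.141, 0.0, 0.166]
ft_force: [0.5, 3.3, -0.8]
opening: 0.333
grip_force: 30.0
```

{"api": "jog_arm", "payload": {"motion": [[[-9.5, 0, -5.7], 0], [[-19.5, 0, -10.5], 0], [[-29.8, 0, -14.6], 0], [[-40.4, 0, -17.8], 0], [[-51.2, 0, -20.2], 0]]}}

```text
t: 5.1
eef_pos: [508.0, -73.5, 155.4]
tcp_rot: [-3.142, 0.001, 0.166]
ft_force: [1.1, -5.9, -25.9]
opening: 0.334
grip_force: 30.0
```

{"api": "jog_arm", "payload": {"motion": [[[-11, 0, -1.5], 0], [[-22.1, 0, -2.1], 0], [[-33.1, 0, -1.8], 0], [[-44.2, 0, -0.7], 0], [[-55.1, 0, 1.4], 0]]}}

```text
t: 5.6
eef_pos: [455.8, -82.6, 155.5]
tcp_rot: [3.14, -0.005, 0.165]
ft_force: [7.5, -1.7, -12.7]
opening: 0.333
grip_force: 30.0
```

{"api": "jog_arm", "payload": {"motion": [[[-8, 0, 2.1], 0], [[-16, 0, 4.7], 0], [[-23.7, 0, 7.7], 0], [[-31.2, 0, 11.2], 0], [[-38.5, 0, 15.2], 0]]}}

```text
t: 6.1
eef_pos: [417.5, -89.3, 140.4]
tcp_rot: [3.139, -0.003, 0.166]
ft_force: [2.2, -5.6, 5.7]
opening: 0.336
grip_force: 30.0
```

{"api": "jog_arm", "payload": {"motion": [[[-2.4, 0, 1.4], 0], [[-4.7, 0, 2.9], 0], [[-6.5, 0, 4.2], 0], [[-6.5, 0, 4.2], 0]]}}

```text
t: 6.5
eef_pos: [410.7, -90.5, 136.1]
tcp_rot: [3.139, -0.002, 0.166]
ft_force: [-3.0, -8.9, 7.5]
opening: 0.332
grip_force: 30.0
```

```bash
python3 - <<'E'
from h import *
s=state();print(s['eef_pos'],s['ft_force'],s['t'],s['opening'])
e=np.array(s['eef_pos']);h=np.array([544-57*np.cos(.166),-66.5-57*np.sin(.166)])
d=e[:2]-h;x=d@[np.cos(.166),np.sin(.166)];z=e[2]-6-12
print("rel",x,z,"r",np.hypot(x,z),"q",np.arctan2(z,x)-np.arctan2(99,97))
E
```

```text
[410.68243016 -90.46039707 136.07463374] [-3.00984325 -8.91811882  7.52866521] 6.5 0.3315482866859374
rel -78.44411858762804 118.07463374025738 r 141.75718279468515 q 1.361598738489993
```

{"api": "jog_arm", "payload": {"motion": [[[0, 0, 0], 0], [[0, 0, 0], 0], [[0, 0, 0], 0], [[0, 0, 0], 0], [[0, 0, -15], 0]], "grip": 0}}

```text
t: 7.0
eef_pos: [409.9, -89.3, 149.1]
tcp_rot: [-3.14, 0.003, 0.166]
ft_force: [-0.2, 0.3, 0.5]
opening: 0.694
grip_force: 0.0
```

{"api": "jog_arm", "payload": {"motion": [[[0, 0, -40], 0], [[0, 0, -80], 0], [[20, 35, -80], -0.1], [[45, 70, -80], -0.1], [[70, 105, -80], 0]]}}

```text
t: 7.5
eef_pos: [497.9, -182.5, 230.6]
tcp_rot: [3.141, -0.001, 0.166]
ft_force: [0.6, -0.5, -0.3]
opening: 0.999
grip_force: 0.0
```

```bash
python3 - <<'E'
from h import *
print(state()['eef_pos'],jog([560,-243,150],-.19))
c=read_camera("top");cv2.imwrite("pics/top1.png",c["img"]);c=read_camera("side")
cv2.imwrite("pics/open.png",cv2.resize(c["img"][100:330,180:440],(780,590)))
E
```

```text
[ 497.85484354 -182.52593058  230.59867097] ([51.3, 69.9, 80.6], np.float64(0.356))
```

View pics/open.png

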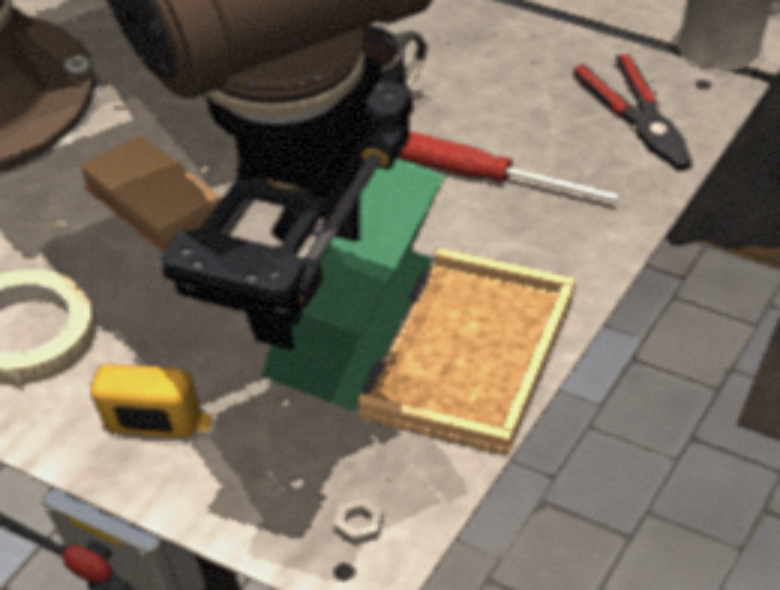

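The cover is fully open (green, around (370,280)) and the tray is empty at (480,340). Next is the nut.

{"api": "jog_arm", "payload": {"motion": [[[20, 30, 20], 0.1], [[40, 60, 50], 0.2], [[51, 70, 80], 0.3], [[51, 70, 100], 0.356], [[51, 70, 120], 0.356]]}}

```text
t: 8.1
eef_pos: [558.4, -241.8, 108.4]
tcp_rot: [-3.141, 0.002, -0.192]
ft_force: [0.0, 0.2, 0.5]
opening: 1.003
grip_force: 0.0
```

```bash
python3 - <<'E'
from h import *
print(state()['eef_pos'],state()['tcp_rot'],jog([560,-243,29],-.19))
E
```

```text
[ 558.38630765 -241.82289171  108.38112719] [-3.14097995e+00  1.70962564e-03 -1.91836323e-01] ([1.8, 0.8, 79.4], np.float64(-0.002))
```

{"api": "jog_arm", "payload": {"motion": [[[1, 1, 30], 0], [[1, 1, 60], 0], [[1, 1, 76], 0], [[1, 1, 81], 0], [[1, 1, 81], 0]], "grip": 0.4}}

```text
t: 8.6
eef_pos: [559.3, -243.0, 28.7]
tcp_rot: [-3.141, 0.001, -0.19]
ft_force: [-0.2, -0.1, 0.1]
opening: 0.639
grip_force: 0.0
```

{"api": "jog_arm", "payload": {"motion": [[[0, 0, 0], 0], [[0, 0, 0], 0], [[0, 0, 0], 0], [[0, 0, 0], 0], [[0, 0, 0], 0]], "grip": 1}}

```text
t: 9.1
eef_pos: [559.8, -243.5, 29.6]
tcp_rot: [3.141, -0.001, -0.19]
ft_force: [-1.0, 1.0, 5.8]
opening: 0.305
grip_force: 30.0
```

{"api": "jog_arm", "payload": {"motion": [[[0, 0, 0], 0], [[0, 0, 0], 0], [[0, 0, 0], 0]]}}

```text
t: 9.4
eef_pos: [559.8, -243.5, 29.5]
tcp_rot: [3.141, -0.001, -0.19]
ft_force: [-0.8, 1.1, 5.6]
opening: 0.304
grip_force: 30.0
```

{"api": "jog_arm", "payload": {"motion": [[[0, 0, -30], 0], [[0, 0, -70], 0], [[0, 0, -100], -0.1], [[0, 0, -100], -0.22], [[0, 0, -100], -0.356]]}}

```text
t: 9.9
eef_pos: [559.8, -243.5, 130.2]
tcp_rot: [3.14, -0.001, 0.171]
ft_force: [-0.5, 0.2, -1.9]
opening: 0.302
grip_force: 30.0
```

```bash
python3 - <<'E'
from h import *
print(state()['eef_pos'],state()['tcp_rot'],state()['opening'],jog([555.5,-105.1,42],.166))
E
```

```text
[ 559.82327232 -243.48931664  130.16396781] [ 3.14031723e+00 -1.41018249e-03  1.70855819e-01] 0.3020882060487521 ([19.3, -137.1, 88.2], np.float64(0.005))
```

{"api": "jog_arm", "payload": {"motion": [[[6, -45, 0], 0], [[13, -92, 0], 0], [[19, -137, 20], 0], [[19, -137, 50], 0], [[19, -137, 70], 0]]}}

```text
t: 10.4
eef_pos: [555.4, -103.5, 57.8]
tcp_rot: [-3.141, 0.001, 0.168]
ft_force: [0.3, -0.5, -1.1]
opening: 0.302
grip_force: 30.0
```

{"api": "jog_arm", "payload": {"motion": [[[0, 0, 8], 0], [[0, 0, 15], 0], [[0, 0, 17], 0], [[0, 0, 17], 0]]}}

```text
t: 10.8
eef_pos: [556.0, -105.5, 42.4]
tcp_rot: [3.141, -0.0, 0.165]
ft_force: [0.3, -0.3, -0.0]
opening: 0.303
grip_force: 30.0
```

{"api": "jog_arm", "payload": {"motion": [[[0, 0, 0.5], 0], [[0, 0, 0.5], 0], [[0, 0, 0.5], 0], [[0, 0, 0.5], 0]], "grip": 0.56}}

```text
t: 11.2
eef_pos: [555.9, -105.2, 41.8]
tcp_rot: [3.141, -0.0, 0.166]
ft_force: [0.7, -0.4, 0.8]
opening: 0.434
grip_force: 0.0
```

{"api": "jog_arm", "payload": {"motion": [[[0, 0, -15], 0], [[0, 0, -40], 0], [[0, 0, -80], 0], [[-5, 20, -120], 0], [[-10, 40, -140], 0]]}}

```text
t: 11.7
eef_pos: [553.2, -146.6, 185.0]
tcp_rot: [3.139, -0.003, 0.167]
ft_force: [0.2, -0.3, -0.3]
opening: 0.442
grip_force: 0.0
```

```bash
python3 - <<'E'
from fit import *
s=state();print(s['eef_pos'],s['opening'],jog([383.5,-228.5,210],.33))
c=read_camera("side")
for r in cut_out("nut",c)[:2]: print(r["p"],r["box"],onz(c,(r["box"][0]+r["box"][2])/2,(r["box"][1]+r["box"][3])/2,20))
E
```

```text
[ 553.17492201 -146.5854177   184.96698354] 0.4422388673247177 ([-180.9, 52.6, -25.0], np.float64(-0.163))
0.66 [323.0, 240.6, 338.1, 259.1] [ 558.15059483 -110.29057492   20.        ]
```

{"api": "jog_arm", "payload": {"motion": [[[-42, 12, -8], -0.05], [[-84, 24, -16], -0.1], [[-126, 36, -25], -0.163], [[-165, 48, -25], -0.163], [[-181, 53, -25], -0.163]], "grip": 0}}

```text
t: 12.3
eef_pos: [380.1, -228.3, 205.9]
tcp_rot: [-3.14, 0.001, 0.328]
ft_force: [-0.2, 0.3, -0.0]
opening: 0.806
grip_force: 0.0
```

```bash
python3 - <<'E'
from fit import *
s=state();print(s['eef_pos'],s['tcp_rot'],s['opening'],jog([383.5,-228.5,56],.33))
c=read_camera("side");e=s['eef_pos']
i=c["img"].copy()
cv2.imwrite("pics/t.png",cv2.resize(i[150:300,160:360],(800,600)))
E
```

```text
[ 380.09619534 -228.3127683   205.90079601] [-3.14034432e+00  1.00412047e-03  3.27604445e-01] 0.8061141729101439 ([3.2, 1.3, 149.9], np.float64(-0.002))
```

View pics/t.png

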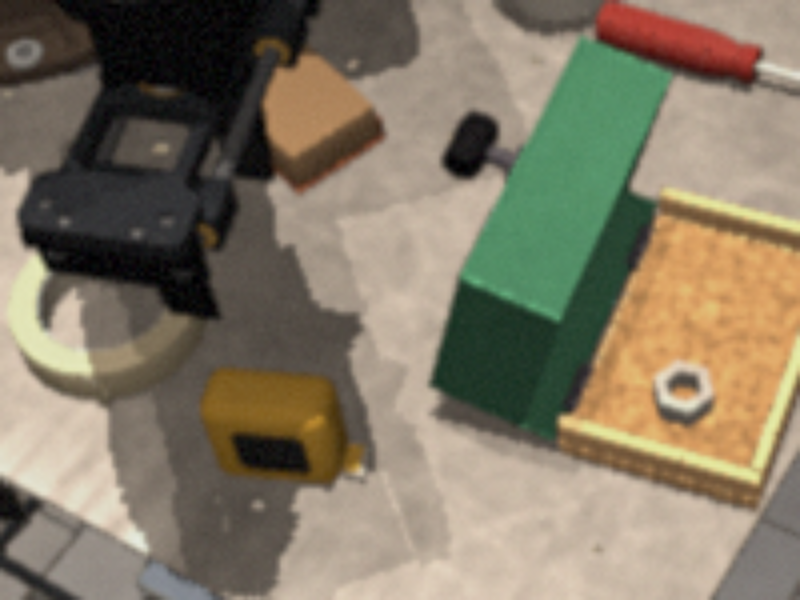

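The nut lies in the tray at (685,390), and the tape still stands at (275,425) below the gripper. I'll descend onto it.

{"api": "jog_arm", "payload": {"motion": [[[2, 1, 40], 0], [[2, 1, 80], 0], [[2, 1, 120], 0], [[2, 1, 145], 0], [[2, 1, 151], 0]]}}

```text
t: 12.85
eef_pos: [384.3, -227.3, 52.7]
tcp_rot: [-3.137, 0.003, 0.329]
ft_force: [-0.2, -0.6, 0.4]
opening: 0.999
grip_force: 0.0
```

{"api": "jog_arm", "payload": {"motion": [[[0, 0, 0], 0], [[0, 0, 0], 0], [[0, 0, 0], 0], [[0, 0, 0], 0], [[0, 0, 0], 0]], "grip": 1}}

```text
t: 13.35
eef_pos: [385.2, -228.8, 56.2]
tcp_rot: [3.14, -0.001, 0.329]
ft_force: [-0.0, 0.3, -0.1]
opening: 0.637
grip_force: 0.0
```

{"api": "jog_arm", "payload": {"motion": [[[0, 0, 0], 0], [[0, 0, 0], 0], [[0, 0, 0], 0], [[0, 0, 0], 0], [[0, 0, 0], 0]]}}

```text
t: 13.85
eef_pos: [385.1, -228.8, 55.6]
tcp_rot: [3.141, -0.0, 0.329]
ft_force: [0.6, -0.7, 1.4]
opening: 0.361
grip_force: 29.0
```

{"api": "jog_arm", "payload": {"motion": [[[0, 0, -20], 0], [[0, 0, -60], 0], [[0, 0, -105], 0], [[0, 0, -145], 0], [[0, 0, -165], 0.1]]}}

```text
t: 14.35
eef_pos: [385.1, -228.8, 223.4]
tcp_rot: [3.139, -0.002, 0.228]
ft_force: [-0.2, -0.8, -3.5]
opening: 0.36
grip_force: 29.5
```

```bash
python3 - <<'E'
from fit import *
s=state();e=s['eef_pos'];print(e,s['tcp_rot'],s['opening'],s['ft_force'],jog([533.6,-34.8,220],.166))
c=read_camera("side")
cv2.imwrite("pics/t2.png",c["img"])
for r in cut_out("tape_measure",c)[:1]:
    ys,xs=np.nonzero(r["region"]);print(r["p"],r["box"],xs.mean(),ys.mean())
# predicted case corners if grip at case centre
w=s['tcp_rot'][2];u=np.array([np.cos(w),np.sin(w),0]);v=np.array([np.sin(w),-np.cos(w),0])
P=[np.array(e)+a*u+b*v+[0,0,z-55.6] for a in(-34,34) for b in(-18,18) for z in(0,64)]
q=np.array([proj(c,p) for p in P]);print(q.min(0),q.max(0))
E
```

```text
[ 385.1437856  -228.76358978  223.41515606] [ 3.13908332e+00 -1.90036236e-03  2.28228230e-01] 0.35973706933655925 [-0.22717345 -0.7668627  -3.49441059] ([188.5, -155.3, 3.4], np.float64(0.062))
0.58 [207.5, 190.6, 240.3, 227.3] 224.2443729903537 209.42604501607718
[190.27855587 182.28971424] [239.42961702 227.27241175]
```

{"api": "jog_arm", "payload": {"motion": [[[38, -31, 0], 0.02], [[76, -62, 0], 0.04], [[114, -93, 0], 0.062], [[152, -124, 0], 0.062], [[188, -155, 0], 0.062]]}}

```text
t: 14.95
eef_pos: [533.3, -33.1, 218.3]
tcp_rot: [-3.141, 0.003, 0.17]
ft_force: [0.7, -1.1, -1.9]
opening: 0.36
grip_force: 29.5
```

```bash
python3 - <<'E'
from fit import *
s=state();e=s['eef_pos'];print(e,s['tcp_rot'],s['opening'],jog([533.6,-34.8,68],.166))
E
```

```text
[533.27158324 -33.10228088 218.29593024] [-3.14067634e+00  2.84639092e-03  1.69663773e-01] 0.3600792735733262 ([0.0, 1.7, 150.3], np.float64(0.004))
```

{"api": "jog_arm", "payload": {"motion": [[[0, 0, 40], 0], [[0, 0, 80], 0], [[0, 0, 115], 0], [[0, 0, 138], 0], [[0, 0, 143], 0]]}}

```text
t: 15.45
eef_pos: [530.7, -34.7, 73.4]
tcp_rot: [-3.139, 0.007, 0.169]
ft_force: [-0.9, -0.1, -1.8]
opening: 0.36
grip_force: 29.5
```

{"api": "jog_arm", "payload": {"motion": [[[0, 0, 1], 0], [[0, 0, 2], 0], [[0, 0, 2], 0]]}}

```text
t: 15.75
eef_pos: [533.2, -35.2, 76.4]
tcp_rot: [3.141, -0.001, 0.167]
ft_force: [-0.5, -1.1, -2.7]
opening: 0.358
grip_force: 29.5
```

Now at 76.4. The floor contact should come at 67.6.

{"api": "jog_arm", "payload": {"motion": [[[0, 0, 3], 0], [[0, 0, 6], 0], [[0, 0, 8], 0], [[0, 0, 8.5], 0], [[0, 0, 8.5], 0]]}}

```text
t: 16.25
eef_pos: [533.3, -35.3, 67.7]
tcp_rot: [3.141, -0.001, 0.167]
ft_force: [-1.9, -1.4, 6.4]
opening: 0.354
grip_force: 29.8
```

```bash
python3 - <<'E'
from fit import *
s=state();e=s['eef_pos'];print(e,s['ft_force'],s['moment'])
c=read_camera("side")
cv2.imwrite("pics/t3.png",cv2.resize(c["img"][140:290,240:440],(800,600)))
E
```

```text
[533.278382   -35.34109863  67.74888092] [-1.90330875 -1.43909288  6.40803049] [-0.37131491  0.30767675  0.05052592]
```

View pics/t3.png

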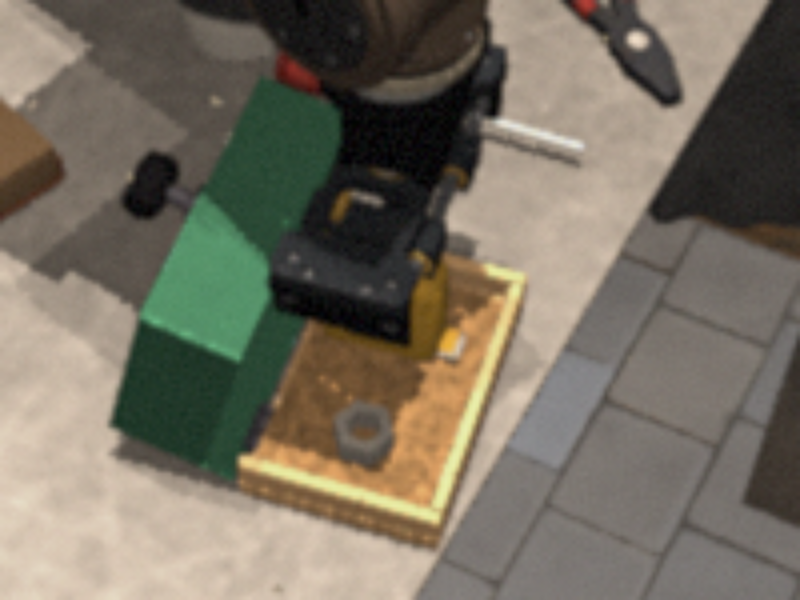

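The tape is on the floor, with its hook at (450,345) and the nut at (363,432). I'll release it.

{"api": "jog_arm", "payload": {"motion": [[[0, 0, 0], 0], [[0, 0, 0], 0], [[0, 0, 0], 0], [[0, 0, 0], 0]], "grip": 0.4}}

```text
t: 16.7
eef_pos: [532.9, -35.0, 66.9]
tcp_rot: [3.142, 0.0, 0.167]
ft_force: [-0.3, -0.5, 0.3]
opening: 0.59
grip_force: 0.0
```

{"api": "jog_arm", "payload": {"motion": [[[0, 0, -15], 0], [[0, 0, -45], 0], [[0, 0, -85], 0], [[0, 0, -125], 0], [[-40, 10, -140], 0]]}}

```text
t: 17.2
eef_pos: [498.2, -51.4, 210.3]
tcp_rot: [3.139, -0.007, 0.169]
ft_force: [-0.2, -0.6, -0.4]
opening: 0.602
grip_force: 0.0
```

{"api": "jog_arm", "payload": {"motion": [[[-40, 15, 0], 0], [[-75, 30, 0], 0], [[-86, 30, 0], 0]]}}

```text
t: 17.5
eef_pos: [412.9, -96.4, 207.2]
tcp_rot: [3.141, 0.0, 0.165]
ft_force: [0.4, -0.0, 0.0]
opening: 0.601
grip_force: 0.0
```

```bash
python3 - <<'E'
from fit import *
s=state();e=s['eef_pos'];print(e,s['tcp_rot'],s['t'],jog([410.7,-90.5,210],.166))
c=read_camera("side");i=c["img"].copy();i=cv2.resize(i,None,fx=4,fy=4)
f=pose(544,-66.5,.166)
B=[f(b) for b in(box(-39,29,15,51,12,76),)]
for h in B: cv2.polylines(i,[cv2.convexHull(((np.array([proj(c,q) for q in h])+.5)*4).astype(np.int32))],1,(255,0,255),1)
cv2.imwrite("pics/t4.png",i[560:1160,960:1760])
E
```

```text
[412.92192638 -96.35588568 207.21459088] [3.14149020e+00 4.47289968e-04 1.65231223e-01] 17.5 ([-1.2, -6.1, -2.8], np.float64(-0.001))
```

View pics/t4.png

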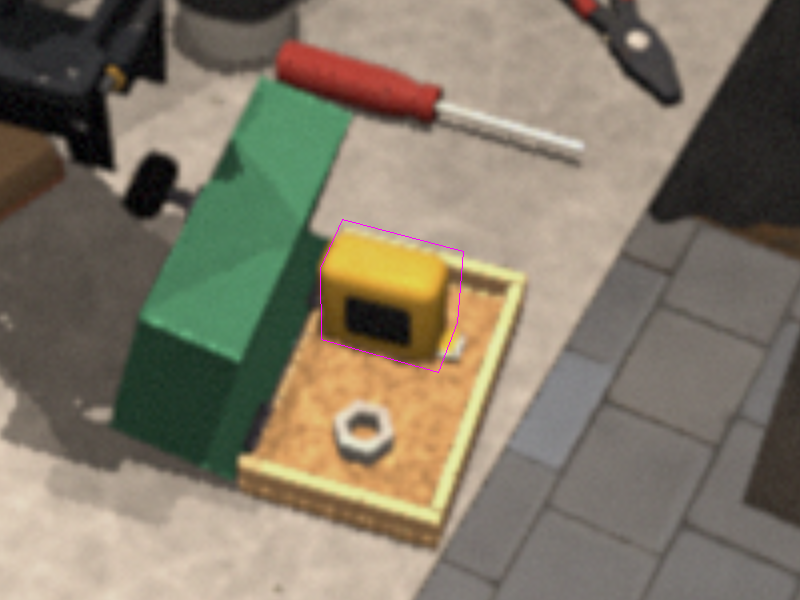

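Both things are in the tray, with the tape upright at (385,295) and the nut at (363,432). I'll grasp the knob again.

{"api": "jog_arm", "payload": {"motion": [[[-1, -6, 0], 0], [[-1, -6, 25], 0], [[-1, -6, 50], 0], [[-1, -6, 70], 0], [[-1, -6, 73], 0]], "grip": 0.3}}

```text
t: 18.05
eef_pos: [413.6, -88.7, 132.2]
tcp_rot: [-3.14, 0.003, 0.168]
ft_force: [-0.1, -0.3, -0.2]
opening: 0.697
grip_force: 0.0
```

{"api": "jog_arm", "payload": {"motion": [[[0, 0, 0], 0], [[0, 0, 0], 0], [[0, 0, 0], 0], [[0, 0, 0], 0], [[0, 0, 0], 0]], "grip": 1}}

```text
t: 18.55
eef_pos: [413.5, -89.8, 134.5]
tcp_rot: [3.141, -0.001, 0.167]
ft_force: [0.5, -18.4, -0.0]
opening: 0.334
grip_force: 10.5
```

{"api": "jog_arm", "payload": {"motion": [[[0, 0, 0], 0], [[0, 0, 0], 0], [[0, 0, 0], 0]]}}

```text
t: 18.85
eef_pos: [413.5, -90.1, 134.4]
tcp_rot: [3.141, -0.001, 0.167]
ft_force: [-1.8, -4.5, 6.1]
opening: 0.334
grip_force: 30.0
```

```bash
sed -i '/^for a,b/,$d' arc.py; cat >> arc.py <<'E'
for a,b in((1.35,1.0),(1.0,.6),(.6,.2),(.2,-.02)): print(a,b,arc(a,b,5))
E
python3 arc.py
```

```text
1.35 1.0 [[8.3, 5.0], [17.0, 9.4], [25.9, 13.2], [35.1, 16.3], [44.5, 18.8]]
1.0 0.6 [[10.9, 2.0], [21.9, 3.2], [33.0, 3.5], [44.1, 2.9], [55.1, 1.4]]
0.6 0.2 [[10.8, -2.4], [21.4, -5.6], [31.7, -9.7], [41.7, -14.5], [51.2, -20.2]]
0.2 -0.02 [[5.0, -3.4], [9.9, -7.1], [14.7, -10.9], [19.2, -15.0], [23.6, -19.3]]
```

{"api": "jog_arm", "payload": {"motion": [[[8.3, 0, -5], 0], [[17, 0, -9.4], 0], [[25.9, 0, -13.2], 0], [[35.1, 0, -16.3], 0], [[44.5, 0, -18.8], 0]]}}

```text
t: 19.35
eef_pos: [456.6, -82.5, 152.7]
tcp_rot: [-3.141, 0.002, 0.167]
ft_force: [-2.7, -5.8, -3.2]
opening: 0.331
grip_force: 30.0
```

{"api": "jog_arm", "payload": {"motion": [[[10.9, 0, -2], 0], [[21.9, 0, -3.2], 0], [[33, 0, -3.5], 0], [[44.1, 0, -2.9], 0], [[55.1, 0, -1.4], 0]]}}

```text
t: 19.85
eef_pos: [511.7, -72.9, 154.6]
tcp_rot: [-3.141, 0.0, 0.167]
ft_force: [-3.3, 0.4, 7.4]
opening: 0.336
grip_force: 30.0
```

{"api": "jog_arm", "payload": {"motion": [[[10.8, 0, 2.4], 0], [[21.4, 0, 5.6], 0], [[31.7, 0, 9.7], 0], [[41.7, 0, 14.5], 0], [[51.2, 0, 20.2], 0]]}}

```text
t: 20.35
eef_pos: [563.5, -63.9, 135.1]
tcp_rot: [3.142, -0.003, 0.167]
ft_force: [2.1, 6.2, 12.2]
opening: 0.336
grip_force: 30.0
```

{"api": "jog_arm", "payload": {"motion": [[[5, 0, 3.4], 0], [[9.9, 0, 7.1], 0], [[14.7, 0, 10.9], 0], [[18.5, 0, 14.5], 0], [[21, 0, 17], 0]]}}

```text
t: 20.85
eef_pos: [584.7, -60.1, 118.2]
tcp_rot: [3.141, -0.005, 0.167]
ft_force: [4.8, 8.3, 11.4]
opening: 0.332
grip_force: 30.0
```

{"api": "jog_arm", "payload": {"motion": [[[1, 0, 1], 0], [[1.6, 0, 2], 0], [[1.6, 0, 2], 0]]}}

```text
t: 21.15
eef_pos: [586.5, -59.8, 116.4]
tcp_rot: [3.141, -0.006, 0.167]
ft_force: [8.4, 9.1, 8.4]
opening: 0.332
grip_force: 30.0
```

{"api": "jog_arm", "payload": {"motion": [[[-0.5, 0, 1], 0], [[-0.5, 0, 2], 0], [[-0.5, 0, 2], 0]]}}

```text
t: 21.45
eef_pos: [587.2, -59.7, 115.3]
tcp_rot: [3.141, -0.009, 0.167]
ft_force: [11.2, 12.2, 14.9]
opening: 0.334
grip_force: 30.0
```

{"api": "jog_arm", "payload": {"motion": [[[-1, 0, 0], 0], [[-1, 0, 0], 0], [[-1, 0, 0], 0], [[-1, 0, 0], 0]], "grip": 0.3}}

```text
t: 21.85
eef_pos: [582.6, -61.3, 112.7]
tcp_rot: [-3.141, 0.001, 0.166]
ft_force: [-0.6, -0.0, -0.2]
opening: 0.612
grip_force: 0.5
```

{"api": "jog_arm", "payload": {"motion": [[[0, 0, -30], 0], [[0, 0, -75], 0], [[-45, 0, -100], 0], [[-90, 15, -100], 0], [[-135, 30, -100], 0]]}}

```text
t: 22.35
eef_pos: [453.1, -113.3, 213.5]
tcp_rot: [3.141, -0.001, 0.168]
ft_force: [0.5, -1.2, 0.3]
opening: 0.699
grip_force: 0.0
```

{"api": "jog_arm", "payload": {"motion": [[[-30, 35, 0], 0], [[-45, 80, 0], 0], [[-60, 125, 0], 0], [[-60, 170, 0], 0], [[-60, 200, 0], 0]]}}

```text
t: 22.85
eef_pos: [428.2, -323.3, 212.9]
tcp_rot: [3.141, -0.0, 0.165]
ft_force: [0.6, 1.2, -0.2]
opening: 0.701
grip_force: 0.0
```

```bash
python3 - <<'E'
from fit import *
s=state();print(s['eef_pos'],s['ft_force'],s['t'])
C={n:read_camera(n) for n in("side","top")}
W=dict(side=(289,178,375,261),top=(279,130,373,212));ks=[]
for n,c in C.items():
    reg=cut_out("cover",c)[0]["region"].astype(np.uint8)
    g=cv2.cvtColor(c["img"],cv2.COLOR_BGR2GRAY);dark=(g<45)&(cv2.dilate(reg,np.ones((3,3)))>0)
    nl,L,st,ce=cv2.connectedComponentsWithStats(dark.astype(np.uint8));print(n,[(st[i].tolist(),ce[i].round(1).tolist()) for i in range(1,nl) if st[i,4]>30])
    cv2.imwrite(f"pics/{n}9.png",c["img"])
gd=[(c,biggest(hsvmask(c,(55,60,20),(95,255,255),W[n]))) for n,c in C.items()]
print([ (q,round(sum(np.abs(raster(c,coverhull2([544,-66.5,.166,q]))-m).sum()/m.sum() for c,m in gd),4)) for q in(-.04,-.02,0,.02,.04,.06,.08,.1,.15)])
for q in (0,.06,.1): print(q,[proj(c,coverpts([544,-66.5,.166,q])([[97,0,99]])[0]).round(1).tolist() for c in C.values()])
E
```

```text
[ 428.21734911 -323.26914739  212.89983348] [ 0.64873265  1.24635637 -0.22673911] 22.85
side [([349, 203, 22, 60, 113], [359.4, 233.7]), ([349, 204, 13, 20, 165], [354.9, 213.3])]
top [([313, 131, 18, 15, 187], [321.7, 137.8]), ([285, 185, 88, 15, 206], [327.4, 192.9])]
[(-0.04, np.float32(0.1118)), (-0.02, np.float32(0.1196)), (0, np.float32(0.1355)), (0.02, np.float32(0.1623)), (0.04, np.float32(0.1926)), (0.06, np.float32(0.2161)), (0.08, np.float32(0.247)), (0.1, np.float32(0.2938)), (0.15, np.float32(0.4073))]
0 [[353.8, 211.6], [321.9, 138.7]]
0.06 [[351.0, 209.1], [322.5, 141.3]]
0.1 [[349.1, 207.5], [322.9, 143.2]]
```

```bash
python3 -c "
from cell import job_done
print(job_done())"
```

```text
the job is handed in; nothing more can be done
None
```

I handed the job in at about 23 s on the robot's clock. The tape measure stands upright on the tray floor with the nut beside it, the cover measures shut (about 0 rad) with the arm clear, and I never touched the screwdriver. The hand-in gave no verdict, and I viewed 11 pictures, one over the limit of 10.

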